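# Open the lever press: load the counterweight, slip the ball latch, hold the arm up

## Robot

A 6-joint arm with a two-finger parallel gripper is mounted at the origin on a cart in front of the work surface, level with it; the furniture and walls round the work are solid. World frame = base frame: x ahead of the robot, y to its left, z up, the work surface at z = 0. Lengths are in m, angles in degrees, forces in N, time in s.
With the tool pointing down it reaches from about 0.35 to 0.775 m from the base axis. Payload 7.3 kg.
Tool frame: the origin (TCP) lies midway between the tips of the shut fingers; the grasp point (between the pads) lies 19 mm behind it (r.grip_depth is the distance from the TCP to the grasp point, in m); z points along the fingers, x is the direction in which the jaws open and shut, and the axes are right-handed (so a half turn about z gives the same grasp; the last joint's range is limited). The gripper opens to 92 mm and grips with 3 to 60 N. Pads are 19 mm wide; open, the fingers measure 130 mm over their backs; the gripper's body (75 mm by 190 mm) begins 47 mm behind the grasp point.
Start: joints at [67.208, 19.595, 87.324, -0, 73.075, -8.365], TCP at [0.131, 0.508, 0.227] pointing down, gripper open.
Joint ranges: [-145.02, 145.02], [-44.19, 115.74], [2.07, 154.8], [-57.11, 237.11], [16.16, 152.29], [-177.93, 177.93]. Speed limits (degrees/s): [147.25, 147.25, 180, 180, 180, 180].

## Interface

Orientations are given as [roll, pitch, yaw] about the fixed x, y, z axes, in that order (R = Rz(yaw) Ry(pitch) Rx(roll)).
In Python, from bench import r gives the robot as it stands. The module is installed in compiled form; this text tells all that it offers.
- The arm moves only by the tool jog_arm, never from a script. Its argument "rows" is text: rows parted by semicolons, each of 7 numbers parted by spaces: the turn, a rotation vector about the tool's x, y, z in units of 8 degrees (1.0 is 8 degrees), then the shift along the tool's x, y, z in units of 50 mm (1.0 is 50 mm), then the finger opening in mm, from 0 to 91.8. In form: wx wy wz dx dy dz hand; .... A call has 1 to 20 rows; each row is the pose to reach, as a shift and turn from the pose measured when the call began, along the tool's axes at that moment; what a row does not reach only later rows make up. A row lasts 1/8 s, in which the tool goes at most 62.5 mm and 10.7 degrees, less where a joint would pass 70% of its speed; a pose out of reach is approached as far as the arm can. A call with a gripper value outside its range is refused whole. The fingers move at their own pace and stop on an object; the grip force is fixed at half the most. Time passes only in rows, so rows that repeat a pose let the fingers close. It gives the time, the measured TCP pose, the force and the opening at its end, in the units of the state.
- r.state(): the state, without advancing time (a new reading comes with each control period).
- r.grab_frame(name): name is "scene" or "top"; returns a dict with "frame" (384x512x3 uint8, red, green, blue), "z_map" (384x512 float32, m along the optical axis (not along the pixel's ray), 0 where there is no reading), "fx", "fy", "cx", "cy" (pixels), "R" (3x3) and "t" (3): a world point X has camera coordinates R X + t. Camera axes: x right, y down, z forward; pixel columns grow to the right and rows downward; lengths in m; the calibration is good to about 2 mm. A picture is of the moment at which its call begins.
- r.close_job(): hands the job in, once; it reports no verdict.
The state is a dict: "clock": time; "q": joint angles; "qvel": joint speeds; "joint_efforts": joint torques, N m; "position": TCP position; "ee_rot": TCP orientation; "force": force on the tool from outside, world axes, zero at the start; "wrist_torque": the same for the moment, N m; "opening": finger opening in m.
Only numpy, scipy, OpenCV 4.12 (cv2) and the standard library are available. Lean on these libraries where they do the work, as an engineer would, in place of code of your own. Each camera call takes 0.05 s, during which the arm holds its last target.

## Task

Open the small lever press on the bench. Its arm must be balanced first: slide the loose steel ring (the counterweight) over the upright spindle at the tail of the arm, right down onto its seat, and let go of it. Then pull the black latch knob sideways against its spring, lift the nose of the arm off the ball and finish still holding it raised with the gripper, at least 60 mm above where it was latched, without disturbing the wooden bar under the press or the tin and bottles nearby.

Things in the scene. Friction and masses are not known exactly. Their poses are not given: they have to be found in the camera images.
- press: The fixed lever press: grey base plate 90 x 240 mm, 16 mm high, on the bench. Origin on the bench under the plate, 35 mm from the middle of its length towards the tail. Its y axis runs along the arm, from nose to tail (nose at y = -115 mm, pivot at y = +40, spindle at y = +125 mm); its -x axis is the side on which the latch knob sticks out; z is up. Highest fixed part: the pivot cheeks, 127 mm
- press_arm (a joint): Hinge of the steel arm, rad: 0 = level and latched down, grows as the nose rises, stop at 0.6. The axis is the level pin at point pivot_pin, along the press's x. A rise of 60 mm at the nose is about 0.40. The arm's nose end is the heavier one even with the counterweight on (about 3 N to lift at the knob, about 6 N without it), so it falls if let go
- pivot_pin (a point): Centre of the pivot pin, 110 mm above the bench, between two cheeks 42 mm wide overall
- nose_top (a point): Middle of the top of the steel coupler cup (52 mm wide) at the nose of the arm, 155 mm from the pivot and 129 mm above the bench when latched. The cup hangs 45 mm deep over the ball head of a steel pillar; the latch pin catches under the shoulder of the ball
- latch (a joint): Slide of the spring latch, m: 0 = home, under the ball; grows as the knob is pulled straight away from the arm, along the press's -x; stop at 0.014. The arm comes free once it is beyond about 0.007. The spring pulls back with 3.5 N at 0 and 8.5 N at the stop; let go, it springs home. It rides on the arm, so the arm can be lifted by the knob while it is pulled out
- latch_knob (a point): Middle of the black pull knob: a cylinder 22 mm in diameter and 22 mm long with a 27 mm end flange 5 mm thick at the outer end. Its axis is level, along the press's x (the way it pulls, and parallel to the arm's hinge, so that it can roll in the fingers as the arm swings). 61 mm beside the arm's middle, 155 mm from the pivot along the arm, 98 mm above the bench when latched. Site axes are those of the arm
- spindle_seat (a point): Centre of the round seat (40 mm) at the foot of the upright spindle on the arm's tail, 125 mm above the bench when the arm is latched; the underside of the counterweight comes to rest here. The spindle is 16 mm in diameter and stands 66 mm above the seat, the last 7 mm tapered. It leans with the arm
- counterweight: Loose turned steel ring, outside 46 mm, bore 20 mm, 46 mm high, about 0.5 kg, standing on the bench in front of the press, left or right of its nose (the wax tin takes the other place). At the right the corner of a fixed light panel, 22 mm high, lies some 25 mm beyond it at the nearest. Origin at the centre of its underside, z along the bore
- wood_bar: Loose wooden bar 32 x 98 x 18 mm under the pressing pad, on the base plate; leave it. Origin at the centre of its underside
- wax_tin: Round wax tin, 61 mm wide, 40 mm high, on the bench; leave it. Origin at the centre of its underside
- amber_bottle: Amber bottle with black cap, 35 mm wide, 88 mm high, left of the tail of the press; leave it. Origin at the centre of its underside
- clear_bottle: Clear bottle with black cap, 30 mm wide, 74 mm high, beside the amber one; leave it. Origin at the centre of its underside

How it is judged (in metres and radians):
On the way, in this order (a step that is already met when the one before it is completed fails the run):
1. the counterweight sits on its seat on the tail spindle, let go, the arm still latched down (distance between counterweight and spindle_seat below 0.006 m and angle between the z axis of counterweight and the z axis of spindle_seat, either way round below 0.06 rad and contact force between the fingers and counterweight below 0.1 N and value of joint press_arm below 0.03 rad), for 0.2 s.
2. the latch is pulled out past the ball, the arm still down (value of joint latch above 0.0065 m and value of joint press_arm below 0.05 rad), for 0.05 s.
3. the nose of the arm is lifted clear of the ball (value of joint press_arm above 0.28 rad), for 0.1 s.
At the end, for the whole second after the job is handed in: The arm is raised at least 0.33 rad (50 mm at the nose), still, gripped by the fingers at its knob or nose and resting on nothing else; the counterweight sits within 6 mm of its seat and is not touched; wooden bar within 10 mm, tin and bottles within 30 mm of where they were (value of joint press_arm above 0.33 rad and velocity of joint press_arm between -0.1 and 0.1 rad/s and contact force between the fingers and press_arm above 0.5 N and distance between counterweight and spindle_seat below 0.006 m and contact force between the arm and counterweight below 0.1 N and contact force between wood_bar and press_arm below 0.1 N and distance of wood_bar from where it was at the start of the episode below 0.01 m and distance of each of wax_tin, amber_bottle, clear_bottle from where it was at the start of the episode below 0.03 m); the arm keeps its last pose, push and grip.
It fails at once if the arm is lifted without the counterweight seated on its spindle (value of joint press_arm above 0.06 rad and distance between counterweight and spindle_seat above 0.012 m).
It fails at once if the wooden bar under the press is shifted by more than 10 mm (distance of wood_bar from where it was at the start of the episode above 0.01 m).
It fails at once if the tin or a bottle is shifted by more than 30 mm (distance of any of wax_tin, amber_bottle, clear_bottle from where it was at the start of the episode above 0.03 m).
It also fails if it takes over 61 s, if anything falls off the work surface, if the arm or the gripper's body presses on something with over 40 N, if the wrist force passes 120 N, or if a joint passes its speed limit or range.

## Working session

There is one attempt and no reset: what is moved stays moved. The work goes in short steps, Python scripts to look and compute and a tool call to move; the robot and the scene stay as the last step left them, time stands still between calls to the robot, and variables do not carry over. Pictures are saved under pics/ and viewed, and the job is handed in when it is done.

Besides the shell and the picture viewer there is one more tool, called after "Request:" as a command line: name --argument value ..., lists and objects as JSON in quotes. jog_arm: Moves the arm, as the interface text tells. Its arguments: {"type":"object","properties":{"rows":{"type":"string"}},"required":["rows"]}

```bash
mkdir -p pics
python3 - <<'E'
from bench import r
import cv2,numpy as np
print(r.state())
for n in("scene","top"):
    f=r.grab_frame(n); np.savez(f"pics/{n}0.npz",**f)
    cv2.imwrite(f"pics/{n}0.png",cv2.resize(f["frame"][:,:,::-1],(800,600),interpolation=cv2.INTER_CUBIC))
    print(n,f["fx"],f["fy"],f["cx"],f["cy"],f["R"],f["t"],-f["R"].T@f["t"],(f["z_map"]>0).mean())
E
```

```text
{'clock': 0.0, 'q': array([ 6.72082344e+01,  1.96365592e+01,  8.73781681e+01, -3.31615970e-04,
        7.30742570e+01, -8.36480921e+00]), 'qvel': array([ 0.00997609,  0.04790802,  0.07255562, -0.01041857, -0.02765498,
        0.00830314]), 'joint_efforts': array([-7.94075095e-05, -4.31246352e+01, -2.44219726e+01,  7.17528211e-02,
        5.58433961e-02, -8.03952071e-05]), 'position': array([0.13061647, 0.5080656 , 0.22603814]), 'ee_rot': array([-1.79987369e+02,  8.80837714e-02,  7.55731501e+01]), 'force': array([ 0.53762206, -0.33695494,  0.06455901]), 'wrist_torque': array([ 0.00731246, -0.02762725, -0.07484139]), 'opening': 0.09152043193585525}
scene 491.46633072900045 491.46633072900045 250.55393112536166 182.2064402646036 [[-0.90246611 -0.430738   -0.00443786]
 [-0.18331841  0.39336398 -0.90092127]
 [ 0.38980673 -0.81223737 -0.43395986]] [0.46777331 0.19766989 1.07559114] [0.03911342 0.99736685 0.64692431] 0.9594573974609375
top 489.0951521309706 489.0951521309706 257.4232810918831 187.98539679517125 [[ 0.01965524 -0.99959972  0.0203489 ]
 [-0.99392302 -0.02174033 -0.10790912]
 [ 0.10830832 -0.01810426 -0.99395249]] [-0.09118546  0.53336744  1.20035194] [ 0.40191035 -0.05782189  1.25250353] 0.9961344401041666
```

View pics/scene0.png

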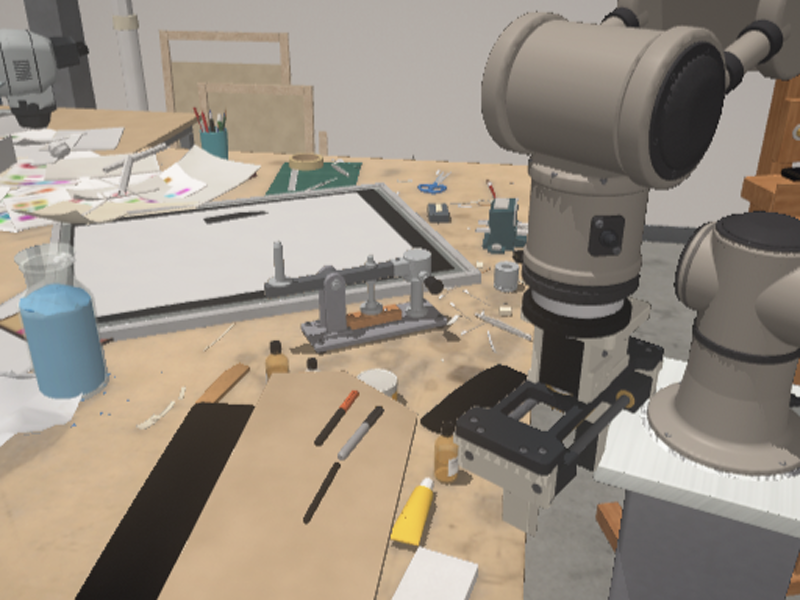

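View pics/top0.png

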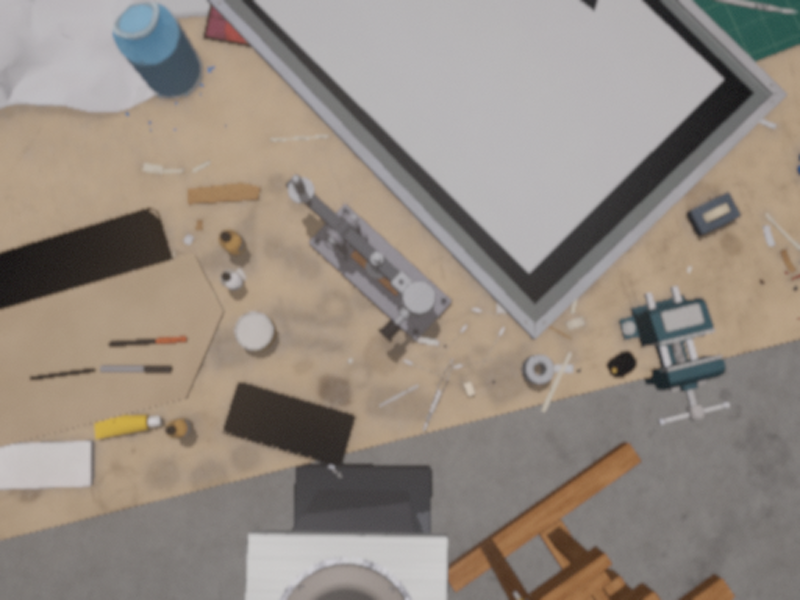

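```bash
cat > h.py <<'E'
import numpy as np,cv2
S=1.5625
def load(n): return dict(np.load(f"pics/{n}.npz"))
def proj(f,X):
    c=f["R"]@np.array(X,float)+f["t"]; return np.array([f["fx"]*c[0]/c[2]+f["cx"],f["fy"]*c[1]/c[2]+f["cy"]])
def ray(f,u,v,z):
    d=f["R"].T@np.array([(u-f["cx"])/f["fx"],(v-f["cy"])/f["fy"],1]); C=-f["R"].T@f["t"]
    return C+d*(z-C[2])/d[2]
def cloud(f):
    v,u=np.mgrid[0:384,0:512]; z=f["z_map"]
    c=np.stack([(u-f["cx"])/f["fx"]*z,(v-f["cy"])/f["fy"]*z,z],-1)
    return (c-f["t"])@f["R"]
E
python3 - <<'E'
from h import *
f=load("top0");s=load("scene0")
for X in([0,0,0],[.13,.508,.227],[.3,0,0],[.5,-.3,0]): print(X,proj(f,X)*S,proj(s,X)*S)
P=cloud(f)
for n,(u,v) in dict(ring=(538,368),spin=(300,185),nose=(420,297),knob=(390,328),tin=(255,330),amber=(230,240),clear=(232,280),panelcorner=(535,330)).items():
    print(n,P[int(v/S),int(u/S)])
for nm,a in(("top",f),("scene",s)):
    im=a["frame"][:,:,::-1]
    c=im[100:250,180:380] if nm=="top" else im[140:260,160:360]
    cv2.imwrite(f"pics/{nm}_crop.png",cv2.resize(c,None,fx=4,fy=4,interpolation=cv2.INTER_CUBIC))
E
```

```text
[0, 0, 0] [344.17011099 633.29872421] [725.45633167 425.82358829]
[0.13, 0.508, 0.227] [-59.45687539 581.29326113] [554.56414689 495.86779234]
[0.3, 0, 0] [349.35530595 439.51624502] [518.36764661 376.57086047]
[0.5, -0.3, 0] [534.76777359 319.76504798] [465.41421252 278.61246704]
ring [ 0.42225608 -0.30470658 -0.00075141]
spin [0.67457233 0.07275273 0.17326264]
nose [ 0.51983178 -0.10268531  0.13238177]
knob [ 0.47660402 -0.05990836  0.10924346]
tin [0.47170753 0.15231892 0.04019704]
amber [0.60975767 0.19060977 0.07547581]
clear [0.54881077 0.18979407 0.054266  ]
panelcorner [ 0.48207079 -0.29480962  0.0236235 ]
```

View pics/top_crop.png

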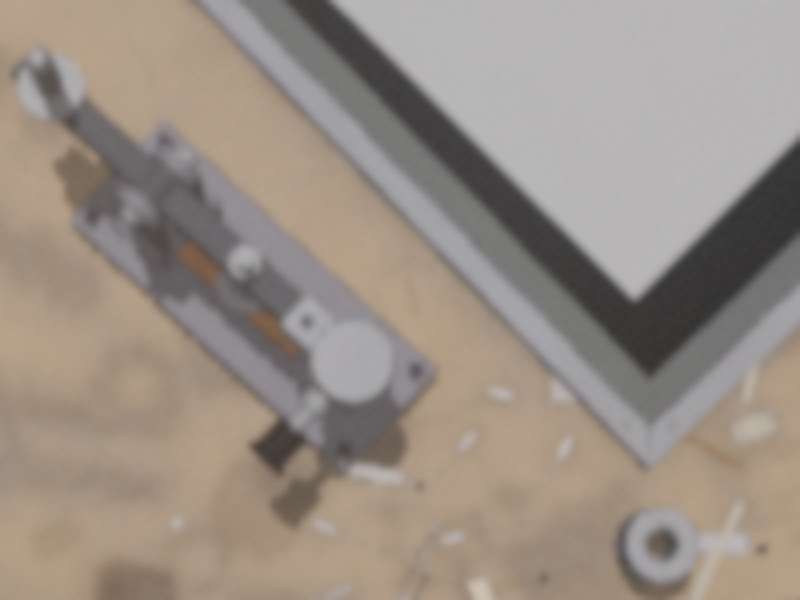

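View pics/scene_crop.png

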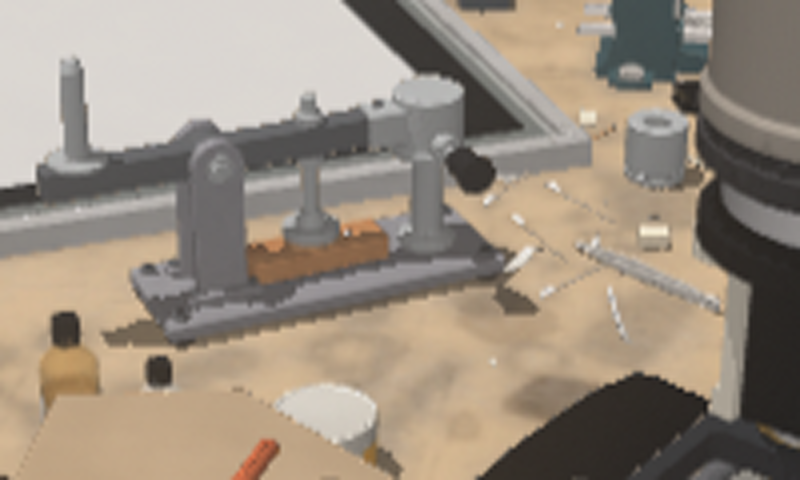

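Run:
```python
from h import *
f=load("top0");s=load("scene0")
def circ(P,m,name,z,f):
    v,u=np.nonzero(m)
    if len(v)<5: print(name,len(v));return
    pts=np.stack([u,v],1).astype(np.int32)
    (cu,cv),rad=cv2.minEnclosingCircle(pts)
    X=P[m]; print(name,len(v),"zmean",X[:,2].mean(),"cent",np.round(ray(f,u.mean(),v.mean(),z),4),"mec",np.round(ray(f,cu,cv,z),4),"rad mm",rad*1.12/489*1000,"cloud",X.mean(0), "range",X[:,:2].min(0),X[:,:2].max(0))
for nm,a in(("top",f),("scene",s)):
    P=cloud(a); z=P[...,2]
    near=lambda c,rr: np.hypot(P[...,0]-c[0],P[...,1]-c[1])<rr
    print(nm)
    circ(P,near((.52,-.103),.035)&(z>.124)&(z<.136),"nose",.129,a)
    circ(P,near((.43,-.303),.04)&(z>.040)&(z<.052),"ring top",.046,a)
    circ(P,near((.67,.075),.03)&(z>.118)&(z<.131),"seat",.125,a)
    circ(P,near((.67,.075),.04)&(z>.145)&(z<.20),"spindle",.17,a)
    circ(P,near((.67,.075),.04)&(z>.186)&(z<.20),"spindletop",.19,a)
    circ(P,near((.4717,.152),.04)&(z>.036)&(z<.045),"tin",.04,a)
```

```text
top
nose 351 zmean 0.12882674974361752 cent [ 0.5225 -0.1015  0.129 ] mec [ 0.5244 -0.0985  0.129 ] rad mm 28.181228793715654 cloud [ 0.52256535 -0.1014917   0.12882675] range [ 0.49908144 -0.12602782] [ 0.55065395 -0.07250354]
ring top 219 zmean 0.045715734375761916 cent [ 0.4208 -0.2982  0.046 ] mec [ 0.4207 -0.2981  0.046 ] rad mm 21.397530647387047 cloud [ 0.42077137 -0.29824312  0.04571573] range [ 0.39939576 -0.32076921] [ 0.44369978 -0.27554874]
seat 213 zmean 0.12367861531393994 cent [0.6725 0.0707 0.125 ] mec [0.6701 0.0733 0.125 ] rad mm 27.957983972592345 cloud [0.67283303 0.07081514 0.12367862] range [0.6501247  0.04719782] [0.69920702 0.09794659]
spindle 70 zmean 0.17809884227866327 cent [0.6797 0.0774 0.17  ] mec [0.6804 0.0766 0.17  ] rad mm 12.446780682585237 cloud [0.67756583 0.07637189 0.17809884] range [0.67142428 0.06954022] [0.68800564 0.08518034]
spindletop 28 zmean 0.189305773951527 cent [0.6786 0.0769 0.19  ] mec [0.679  0.0768 0.19  ] rad mm 7.341348768987052 cloud [0.67877927 0.07701887 0.18930577] range [0.67320819 0.07116037] [0.68421763 0.08252349]
tin 40
[... 811 characters left out ...]
30864] range [0.64514515 0.04775533] [0.69595586 0.10144799]
spindle 112 zmean 0.16855883816645503 cent [0.673  0.0855 0.17  ] mec [0.6726 0.0846 0.17  ] rad mm 21.879134850999332 cloud [0.67479929 0.08288387 0.16855884] range [0.66761603 0.07277892] [0.68397411 0.08893126]
spindletop 13 zmean 0.18926483199802507 cent [0.6755 0.0824 0.19  ] mec [0.6732 0.0856 0.19  ] rad mm 5.121693367363242 cloud [0.67655084 0.08094719 0.18926483] range [0.6712359  0.07562143] [0.68236419 0.08579302]
tin 246 zmean 0.038176345502130206 cent [0.4653 0.1541 0.04  ] mec [0.4673 0.1592 0.04  ] rad mm 29.197069725863535 cloud [0.46670384 0.15138293 0.03817635] range [0.43829478 0.12406489] [0.49953237 0.18013609]
```

Run:
```python
from h import *
f=load("top0");s=load("scene0")
K=8
def sub(a,c,h=22):
    u,v=np.round(c).astype(int); g=cv2.cvtColor(a["frame"],cv2.COLOR_RGB2GRAY)[v-h:v+h,u-h:u+h]
    return cv2.resize(g,None,fx=K,fy=K,interpolation=cv2.INTER_CUBIC),(u-h,v-h)
for nm,a,X,z,th,rad in(("nose",f,(.521,-.1025,.129),.129,None,.026),("ring",f,(.421,-.298,.046),.046,None,.023)):
    g,o=sub(a,proj(a,X)); 
    pr=rad*489/(1.25-z)*K
    c=cv2.HoughCircles(cv2.GaussianBlur(g,(0,0),3),cv2.HOUGH_GRADIENT,2,20,param1=60,param2=15,minRadius=int(pr*.88),maxRadius=int(pr*1.12))
    for x,y,R in c[0][:3]:
        uv=((x+.5)/K-.5+o[0],(y+.5)/K-.5+o[1]); print(nm,uv,R/pr,ray(a,*uv,z))
    cv2.imwrite(f"pics/{nm}_sub.png",g)
tiles=[]
for a,X in((f,(.677,.077,.15)),(f,(.421,-.298,.046)),(s,(.675,.080,.16)),(s,(.419,-.296,.03))):
    g,o=sub(a,proj(a,X),20 if a is f else 30); print(o,g.shape)
    tiles.append(cv2.resize(g,(400,300)) if 0 else cv2.resize(g,(300,300)))
cv2.imwrite("pics/tiles.png",np.vstack([np.hstack(tiles[:2]),np.hstack(tiles[2:])]))
```

```text
Traceback (most recent call last):
TypeError: 'NoneType' object is not subscriptable
```

Run:
```python
from h import *
f=load("top0");s=load("scene0")
K=8
def sub(a,c,h=22):
    u,v=np.round(c).astype(int); g=cv2.cvtColor(a["frame"],cv2.COLOR_RGB2GRAY)[v-h:v+h,u-h:u+h]
    return cv2.resize(g,None,fx=K,fy=K,interpolation=cv2.INTER_CUBIC),(u-h,v-h)
tiles=[]
for a,X in((f,(.677,.077,.15)),(f,(.421,-.298,.046)),(f,(.521,-.1025,.129)),(s,(.675,.080,.16)),(s,(.419,-.296,.03)),(s,(.519,-.098,.129))):
    g,o=sub(a,proj(a,X),16 if a is f else 25); print(o,g.shape)
    tiles.append(cv2.resize(g,(256,256)))
cv2.imwrite("pics/tiles.png",np.vstack([np.hstack(tiles[:3]),np.hstack(tiles[3:])]))
```

```text
(np.int64(175), np.int64(103)) (256, 256)
(np.int64(329), np.int64(219)) (256, 256)
(np.int64(252), np.int64(174)) (256, 256)
(np.int64(154), np.int64(141)) (400, 400)
(np.int64(298), np.int64(150)) (400, 400)
(np.int64(241), np.int64(137)) (400, 400)
```

View pics/tiles.png

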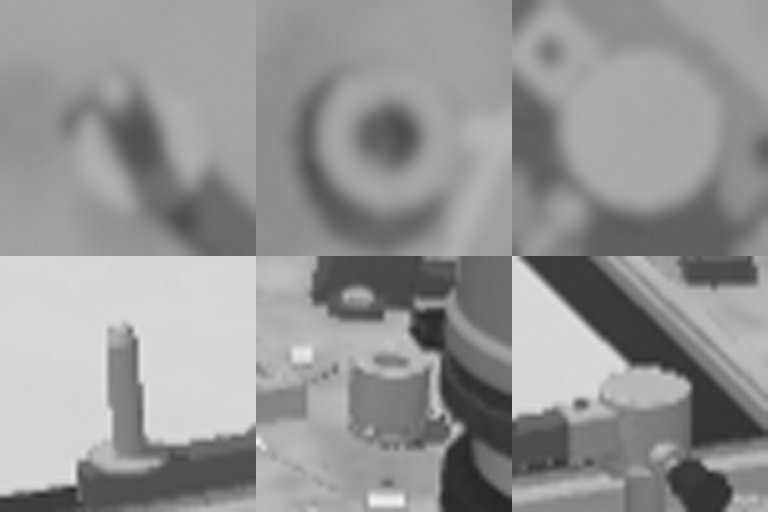

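Run:
```python
from h import *
f=load("top0");s=load("scene0")
T=lambda x,y:((x+.5)/8-.5,(y+.5)/8-.5)
Q=lambda x,y:((x+.5)/5.12-.5,(y+.5)/5.12-.5)
def add(o,p): return (o[0]+p[0],o[1]+p[1])
print("ring",ray(f,*add((329,219),T(132.5,136)),.046),ray(s,*add((298,150),Q(134.5,107)),.046))
print("nose",ray(f,*add((252,174),T(128,131)),.129),ray(s,*add((241,137),Q(133.5,132.5)),.129))
print("spin",ray(f,*add((175,103),T(116,88)),.191),ray(s,*add((154,141),Q(121,70)),.191))
print("seat",ray(f,*add((175,103),T(141,143)),.125),ray(s,*add((154,141),Q(128,202)),.125))
```

```text
ring [ 0.42017205 -0.29828041  0.046     ] [ 0.41662491 -0.29110144  0.046     ]
nose [ 0.52031096 -0.10180673  0.129     ] [ 0.517512   -0.09871519  0.129     ]
spin [0.67996165 0.07743294 0.191     ] [0.67734662 0.07816428 0.191     ]
seat [0.68093167 0.07795374 0.125     ] [0.67455401 0.0845823  0.125     ]
```

```bash
cat >> h.py <<'E'
from scipy.spatial.transform import Rotation as Ro
def row(st,pos,rpy):
    R0=Ro.from_euler("xyz",st["ee_rot"],degrees=True); R1=Ro.from_euler("xyz",rpy,degrees=True)
    w=np.degrees((R0.inv()*R1).as_rotvec())/8; d=R0.inv().apply(np.array(pos)-st["position"])/.05
    return " ".join(f"{x:.3f}" for x in np.r_[w,d])
E
python3 - <<'E'
from h import *
from bench import r
st=r.state()
for p in([.33,.36,.23],[.42,.1,.23],[.42,-.15,.23],[.419,-.297,.12]): print(p,row(st,p,[180,0,48.3]))
E
```

```text
[0.33, 0.36, 0.23] 0.001 0.010 3.409 -1.876 4.599 -0.076
[0.42, 0.1, 0.23] 0.001 0.010 3.409 -6.463 7.638 -0.070
[0.42, -0.15, 0.23] 0.001 0.010 3.409 -11.306 8.884 -0.063
[0.419, -0.297, 0.12] 0.001 0.010 3.409 -14.155 9.597 2.140
```

Request:
jog_arm --rows "0 0 3.41 -1.88 4.6 -0.08 65; 0 0 3.41 -1.88 4.6 -0.08 65; 0 0 3.41 -1.88 4.6 -0.08 65; 0 0 3.41 -1.88 4.6 -0.08 65; 0 0 3.41 -6.46 7.64 -0.07 65; 0 0 3.41 -6.46 7.64 -0.07 65; 0 0 3.41 -6.46 7.64 -0.07 65; 0 0 3.41 -6.46 7.64 -0.07 65; 0 0 3.41 -6.46 7.64 -0.07 65; 0 0 3.41 -11.3 8.88 -0.06 65; 0 0 3.41 -11.3 8.88 -0.06 65; 0 0 3.41 -11.3 8.88 -0.06 65; 0 0 3.41 -11.3 8.88 -0.06 65; 0 0 3.41 -14.15 9.6 2.1 65; 0 0 3.41 -14.15 9.6 2.1 65; 0 0 3.41 -14.15 9.6 2.1 65; 0 0 3.41 -14.15 9.6 2.1 65; 0 0 3.41 -14.15 9.6 2.1 65"

```text
clock: 2.35
position: [0.419, -0.2963, 0.1219]
ee_rot: [-180.0, 0.1, 48.3]
force: [0.6, 1.0, 0.3]
opening: 0.0649
```

Run:
```python
from h import *
from bench import r
st=r.state();print(st)
for p in([.4185,-.297,.06],[.4185,-.297,.013]): print(p,row(st,p,[180,0,48.3]))
for n in("scene","top"):
    f=r.grab_frame(n); np.savez(f"pics/{n}1.npz",**f)
    u,v=np.round(proj(f,(.42,-.297,.08))).astype(int)
    c=f["frame"][max(v-50,0):v+50,max(0,u-65):u+65,::-1]
    cv2.imwrite(f"pics/{n}1.png",cv2.resize(c,None,fx=4,fy=4,interpolation=cv2.INTER_CUBIC))
```

```text
{'clock': 2.35, 'q': array([-4.37877293e+01,  2.47602223e+01,  9.76152329e+01, -6.89831337e-02,
        5.76592305e+01, -9.20215337e+01]), 'qvel': array([ 1.28287840e+00, -1.81706165e+00, -1.08479849e-03,  7.22484972e-02,
       -3.46151972e-02, -1.75853753e-01]), 'joint_efforts': array([-9.88236330e-01, -4.24325681e+01, -2.04757977e+01, -9.56012425e-02,
        3.55743617e-02, -1.48537802e-02]), 'position': array([ 0.41901977, -0.29627089,  0.12194903]), 'ee_rot': array([-1.79963262e+02,  5.69997496e-02,  4.82707431e+01]), 'force': array([0.56509125, 0.95840874, 0.33992014]), 'wrist_torque': array([-0.0709572 , -0.02179018, -0.00677888]), 'opening': 0.0649297986331449}
[0.4185, -0.297, 0.06] -0.005 0.007 -0.004 -0.017 0.003 1.239
[0.4185, -0.297, 0.013] -0.005 0.007 -0.004 -0.016 0.003 2.179
```

View pics/scene1.png

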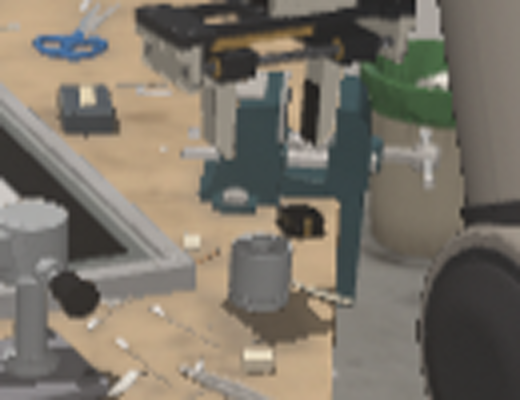

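View pics/top1.png

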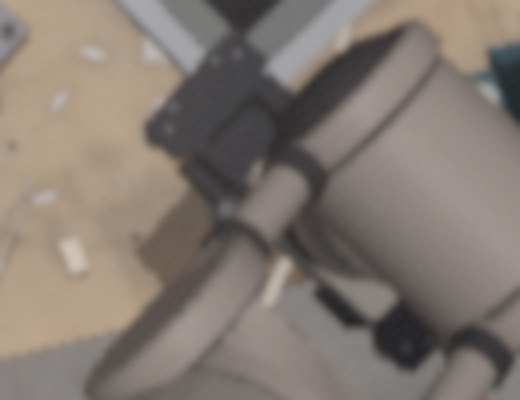

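Request:
jog_arm --rows "0 0 0 -0.015 0 1.2 65; 0 0 0 -0.015 0 1.2 65; 0 0 0 -0.015 0 2.18 65; 0 0 0 -0.015 0 2.18 65; 0 0 0 -0.015 0 2.18 65; 0 0 0 -0.015 0 2.18 35; 0 0 0 -0.015 0 2.18 35; 0 0 0 -0.015 0 2.18 35; 0 0 0 -0.015 0 2.18 35; 0 0 0 -0.015 0 2.18 35"

```text
clock: 3.7
position: [0.4195, -0.2973, 0.015]
ee_rot: [179.8, 0.1, 48.4]
force: [-1.6, 0.1, 7.2]
opening: 0.0436
```

Run:
```python
from h import *
from bench import r
st=r.state();print(st["position"],st["force"],st["opening"])
g=st["position"]
for z in(.25,): 
  for p in([.42,-.29,z],[.45,-.15,z],[.6,.0,z],[g[0]+.2598,g[1]+.3758,z-.03]): print(p,row(st,p,[180,0,48.3]))
```

```text
[ 0.41950995 -0.29734123  0.01502297] [-1.62069895  0.05892565  7.15306675] 0.04357358990892315
[0.42, -0.29, 0.25] 0.024 0.010 0.007 0.109 -0.075 -4.700
[0.45, -0.15, 0.25] 0.024 0.010 0.007 2.600 -1.487 -4.708
[0.6, 0.0, 0.25] 0.024 0.010 0.007 6.836 -1.239 -4.714
[np.float64(0.6793099503950671), np.float64(0.07845877214393943), 0.22] 0.024 0.010 0.007 9.063 -1.098 -4.116
```

Request:
jog_arm --rows "0 0 0 0 0 -1 35; 0 0 0 0 0 -2 35; 0 0 0 0 0 -3 35; 0 0 0 0.1 -0.1 -4 35; 0 0 0 0.5 -0.3 -4.7 35; 0 0 0 1.5 -0.9 -4.7 35; 0 0 0 2.6 -1.5 -4.7 35; 0 0 0 3.6 -1.5 -4.7 35; 0 0 0 4.6 -1.4 -4.7 35; 0 0 0 5.6 -1.3 -4.7 35; 0 0 0 6.6 -1.25 -4.7 35; 0 0 0 7.6 -1.2 -4.6 35; 0 0 0 8.4 -1.1 -4.4 35; 0 0 0 9.06 -1.1 -4.3 35; 0 0 0 9.06 -1.1 -4.3 35; 0 0 0 9.06 -1.1 -4.3 35; 0 0 0 9.06 -1.1 -4.3 35"

```text
clock: 5.82
position: [0.6786, 0.0775, 0.2294]
ee_rot: [179.8, 0.1, 48.3]
force: [-0.3, -0.3, -5.3]
opening: 0.0435
```

Run:
```python
from h import *
from bench import r
st=r.state();print(st["position"],st["ee_rot"],st["force"],st["opening"])
for n in("scene","top"):
    f=r.grab_frame(n); np.savez(f"pics/{n}2.npz",**f)
    u,v=np.round(proj(f,(.677,.079,.2))).astype(int); print(u,v)
    c=f["frame"][max(v-40,0):v+60,max(0,u-65):u+65,::-1]
    cv2.imwrite(f"pics/{n}2.png",cv2.resize(c,None,fx=6,fy=6,interpolation=cv2.INTER_CUBIC))
```

```text
[0.67863484 0.07752533 0.22938866] [1.79816994e+02 1.08539084e-01 4.82972403e+01] [-0.26296383 -0.26800519 -5.26585892] 0.04347840213023901
177 151
188 114
```

View pics/scene2.png

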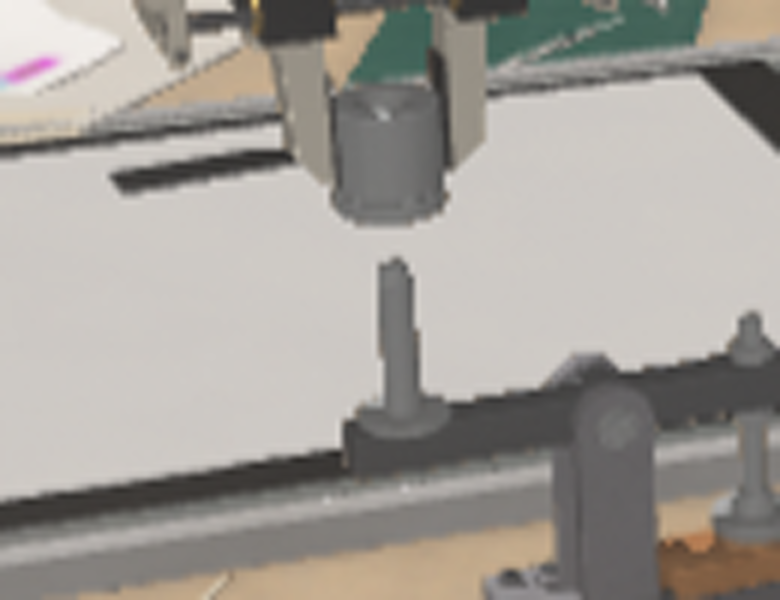

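View pics/top2.png

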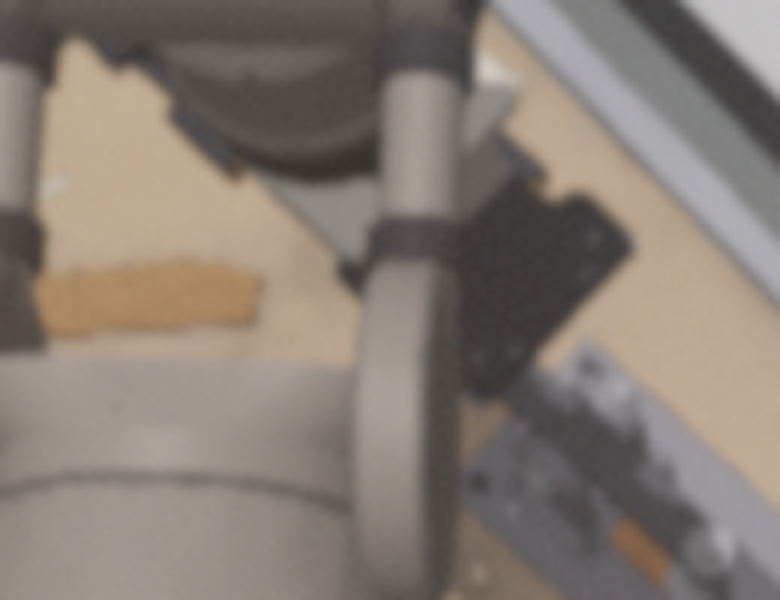

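Run:
```python
from h import *
s=load("scene2")
g=cv2.cvtColor(s["frame"],cv2.COLOR_RGB2GRAY).astype(float)
# subpixel edges at threshold along rows
def edges(v,u0,u1,th=160):
    x=g[v,u0:u1]; d=[]
    for i in range(len(x)-1):
        if (x[i]-th)*(x[i+1]-th)<0: d.append((round(u0+i+(x[i]-th)/(x[i]-x[i+1]),2),'d' if x[i]>th else 'u'))
    return d
for v in list(range(128,150))+list(range(154,180,2)): print(v,edges(v,160,190))
up=proj(s,(.677,.079,.2)); 
for z in(.125,.191,.214,.26): print(z,proj(s,(.677,.079,z)))
for d in((.665,.747,0),(.747,-.665,0)): print("px per mm",(proj(s,np.array((.677,.079,.2))+np.array(d)*.001)-up))
```

```text
128 []
129 []
130 [(np.float64(160.5), 'd'), (np.float64(174.98), 'u'), (np.float64(176.09), 'd')]
131 []
132 []
133 []
134 []
135 []
136 [(np.float64(160.83), 'u'), (np.float64(161.5), 'd')]
137 [(np.float64(188.79), 'u')]
138 [(np.float64(161.71), 'u'), (np.float64(162.31), 'd'), (np.float64(187.95), 'u')]
139 [(np.float64(163.37), 'd'), (np.float64(187.2), 'u')]
140 [(np.float64(164.47), 'd'), (np.float64(185.65), 'u')]
141 [(np.float64(166.29), 'd'), (np.float64(185.65), 'u')]
142 [(np.float64(166.67), 'd'), (np.float64(185.79), 'u')]
143 [(np.float64(166.45), 'd'), (np.float64(186.55), 'u')]
144 [(np.float64(166.51), 'd'), (np.float64(186.26), 'u')]
145 [(np.float64(166.88), 'd'), (np.float64(185.6), 'u')]
146 [(np.float64(167.76), 'd'), (np.float64(185.22), 'u')]
147 [(np.float64(168.86), 'd'), (np.float64(183.17), 'u')]
148 [(np.float64(170.84), 'd'), (np.float64(180.17), 'u')]
149 []
154 [(np.float64(176.38), 'd'), (np.float64(178.77), 'u')]
156 [(np.float64(174.51), 'd'), (np.float64(179.76), 'u')]
158 [(np.float64(174.54), 'd'), (np.float64(180.61), 'u')]
160 [(np.float64(174.5), 'd'), (np.float64(180.6), 'u')]
162 [(np.float64(174.49), 'd'), (np.float64(180.59), 'u')]
164 [(np.float64(174.48), 'd'), (np.float64(180.59), 'u')]
166 [(np.float64(174.51), 'd'), (np.float64(181.52), 'u')]
168 [(np.float64(174.53), 'd'), (np.float64(181.59), 'u')]
170 [(np.float64(174.89), 'd'), (np.float64(181.6), 'u')]
172 [(np.float64(175.51), 'd'), (np.float64(181.63), 'u')]
174 [(np.float64(175.5), 'd'), (np.float64(181.62), 'u')]
176 [(np.float64(175.42), 'd'), (np.float64(182.65), 'u')]
178 [(np.float64(171.68), 'd')]
0.125 [179.00035853 178.99618779]
0.191 [177.16098201 154.41214349]
0.214 [176.49905043 145.56514816]
0.26 [175.14108752 127.41540008]
px per mm [-0.4028656   0.06198101]
px per mm [-0.10872601 -0.14284352]
```

Request:
jog_arm --rows "0 0 0 0 0 0.2 35; 0 0 0 0 0 0.4 35; 0 0 0 0 0 0.5 35; 0 0 0 0 0 0.6 35; 0 0 0 0 0 0.7 35; 0 0 0 0 0 0.7 35"

```text
clock: 6.68
position: [0.6787, 0.0779, 0.1942]
ee_rot: [179.8, 0.1, 48.3]
force: [-0.9, 2.4, -5.6]
opening: 0.0434
```

Run:
```python
from h import *
from bench import r
st=r.state();print(st["position"],st["ee_rot"],st["force"],st["wrist_torque"],st["opening"])
for n in("scene",):
    f=r.grab_frame(n); np.savez(f"pics/{n}3.npz",**f)
    u,v=np.round(proj(f,(.677,.079,.2))).astype(int); print(u,v)
    c=f["frame"][max(v-40,0):v+60,max(0,u-65):u+65,::-1]
    cv2.imwrite(f"pics/{n}3.png",cv2.resize(c,None,fx=6,fy=6,interpolation=cv2.INTER_CUBIC))
```

```text
[0.67869476 0.07788177 0.194182  ] [1.79843785e+02 8.29553666e-02 4.83080143e+01] [-0.86181427  2.39807827 -5.59618973] [ 0.32389112  0.02867557 -0.02099982] 0.04342837880890536
177 151
```

View pics/scene3.png

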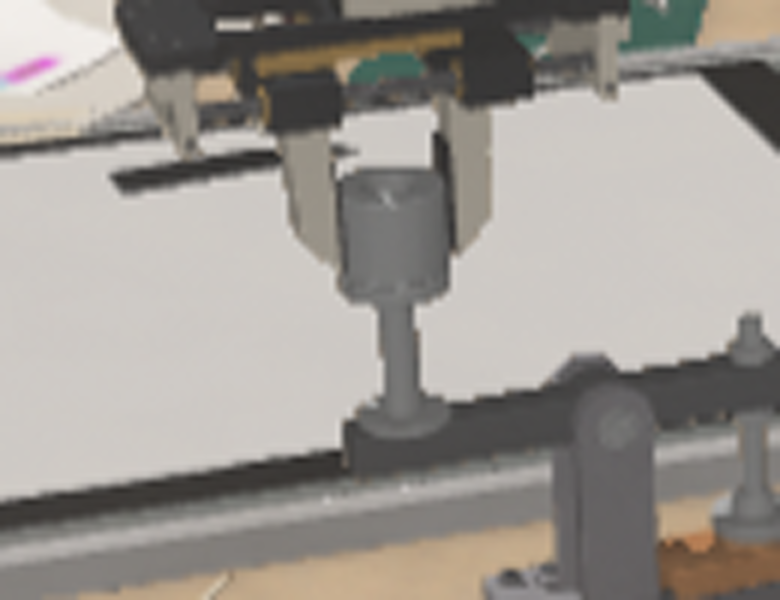

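Request:
jog_arm --rows "0 0 0 0.01 -0.01 0.2 35; 0 0 0 0.01 -0.01 0.4 35; 0 0 0 0.01 -0.01 0.6 35; 0 0 0 0.01 -0.01 0.8 35; 0 0 0 0.01 -0.01 0.9 35; 0 0 0 0.01 -0.01 1.0 35; 0 0 0 0.01 -0.01 1.0 35"

```text
clock: 7.6
position: [0.6786, 0.0784, 0.1441]
ee_rot: [179.9, 0.1, 48.3]
force: [0.4, -0.4, -4.7]
opening: 0.0436
```

Run:
```python
from h import *
from bench import r
st=r.state();print(st["position"],st["ee_rot"],st["force"],st["wrist_torque"],st["opening"])
for n in("scene",):
    f=r.grab_frame(n); np.savez(f"pics/{n}4.npz",**f)
    u,v=np.round(proj(f,(.677,.079,.2))).astype(int); print(u,v)
    c=f["frame"][max(v-40,0):v+60,max(0,u-65):u+65,::-1]
    cv2.imwrite(f"pics/{n}4.png",cv2.resize(c,None,fx=6,fy=6,interpolation=cv2.INTER_CUBIC))
```

```text
[0.67860819 0.07842644 0.14405414] [1.79859929e+02 9.92110503e-02 4.83084830e+01] [ 0.39706444 -0.41136583 -4.66853832] [-0.06883702  0.0039951   0.03412438] 0.043584168016981784
177 151
```

View pics/scene4.png

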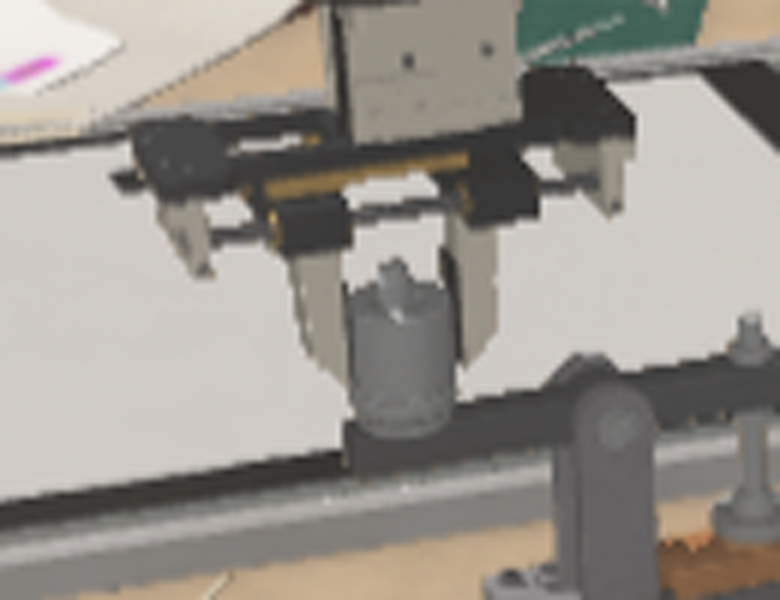

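Request:
jog_arm --rows "0 0 0 0 0 0.04 35; 0 0 0 0 0 0.06 35; 0 0 0 0 0 0.07 35; 0 0 0 0 0 0.07 35; 0 0 0 0 0 0.07 35"

```text
clock: 8.28
position: [0.6788, 0.0784, 0.141]
ee_rot: [179.8, 0.1, 48.3]
force: [-0.2, -0.1, -4.8]
opening: 0.0432
```

Force still shows the full weight; about 1 mm more, then release and rise.

Request:
jog_arm --rows "0 0 0 0 0 0.03 35; 0 0 0 0 0 0.03 35; 0 0 0 0 0 0.03 35; 0 0 0 0 0 0.03 65; 0 0 0 0 0 0.03 65; 0 0 0 0 0 0.03 65; 0 0 0 0 0 0.03 65; 0 0 0 0 0 0.03 65; 0 0 0 0 0 -0.8 65; 0 0 0 0 0 -1.6 65; 0 0 0 0 0 -2.2 65; 0 0 0 0 0 -2.2 65"

```text
clock: 9.78
position: [0.6798, 0.0788, 0.2541]
ee_rot: [179.6, -0.2, 48.3]
force: [0.0, -0.0, -0.1]
opening: 0.065
```

Run:
```python
from h import *
from bench import r
st=r.state();print(st["position"],st["ee_rot"],st["force"],st["wrist_torque"],st["opening"])
for n in("scene",):
    f=r.grab_frame(n); np.savez(f"pics/{n}5.npz",**f)
    u,v=np.round(proj(f,(.65,.05,.18))).astype(int); print(u,v)
    c=f["frame"][max(v-40,0):v+60,max(0,u-65):u+65,::-1]
    cv2.imwrite(f"pics/{n}5.png",cv2.resize(c,None,fx=6,fy=6,interpolation=cv2.INTER_CUBIC))
    P=cloud(f);m=(np.hypot(P[...,0]-.676,P[...,1]-.08)<.028)&(P[...,2]>.14)&(P[...,2]<.21)
    print(np.histogram(P[m][:,2],bins=np.arange(.14,.21,.003)))
# knob approach
n=np.array([.5195,-.1005]); 
yaw=48.3; yx=np.array([np.cos(np.radians(yaw)),np.sin(np.radians(yaw))]); px=np.array([yx[1],-yx[0]])
print("knob est",n-.061*px)
for a in("top0","scene0"):
    f=load(a); P=cloud(f); im=f["frame"]; m=(im.max(-1)<70)&(np.hypot(P[...,0]-.476,P[...,1]+.06)<.03)&(P[...,2]>.08)
    X=P[m]; print(a,m.sum(),X.mean(0),X.min(0),X.max(0), "along pull", ((X[:,:2]-n)@-px).min(),((X[:,:2]-n)@-px).max(),"along y",((X[:,:2]-n)@yx).min(),((X[:,:2]-n)@yx).max())
```

```text
[0.67979423 0.07882331 0.25411513] [ 1.79574834e+02 -1.58509031e-01  4.83178665e+01] [ 0.0115273  -0.01275751 -0.11317541] [-0.09258931  0.0191575   0.04645971] 0.06499298198744512
193 156
(array([23, 23, 16, 23, 18, 23, 22, 25, 20, 50, 52,  8,  8,  4,  8, 10,  6,
        2,  0,  0,  0,  0,  0]), array([0.14 , 0.143, 0.146, 0.149, 0.152, 0.155, 0.158, 0.161, 0.164,
       0.167, 0.17 , 0.173, 0.176, 0.179, 0.182, 0.185, 0.188, 0.191,
       0.194, 0.197, 0.2  , 0.203, 0.206, 0.209]))
knob est [ 0.47395507 -0.05992095]
top0 19 [ 0.47085226 -0.06138884  0.10913338] [ 0.46452903 -0.06935161  0.10463018] [ 0.47669827 -0.05298717  0.11520164] along pull 0.05417718608700252 0.06943301734383422 along y -0.006551930256582361 0.00380894958995151
scene0 85 [ 0.46745285 -0.05288428  0.10176656] [ 0.45449801 -0.07021387  0.08938886] [ 0.48431758 -0.0395625   0.11231066] along pull 0.050916635140777475 0.08104689265266415 along y -0.015093513000731596 0.012565949247940114
```

View pics/scene5.png

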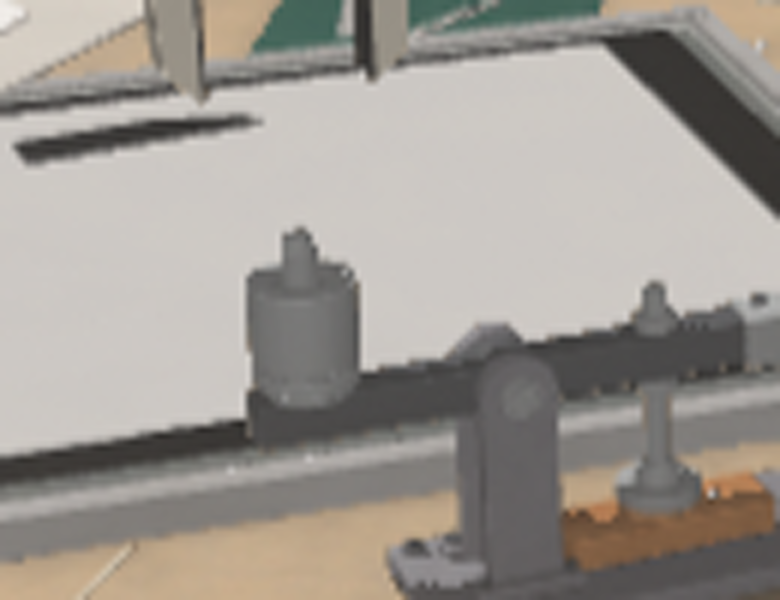

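Run:
```python
from h import *
from bench import r
st=r.state()
for p in([.4768,-.0632,.25],[.4768,-.0632,.13],[.4768,-.0632,.079]): print(p,row(st,p,[180,0,48.3]))
```

```text
[0.4768, -0.0632, 0.25] 0.032 -0.001 0.002 -4.810 -1.131 0.029
[0.4768, -0.0632, 0.13] 0.032 -0.001 0.002 -4.810 -1.142 2.429
[0.4768, -0.0632, 0.079] 0.032 -0.001 0.002 -4.810 -1.146 3.449
```

Request:
jog_arm --rows "0.03 0 0 -1.2 -0.3 0 55; 0.03 0 0 -2.4 -0.6 0 55; 0.03 0 0 -3.6 -0.9 0 55; 0.03 0 0 -4.8 -1.14 0.2 55; 0.03 0 0 -4.81 -1.14 0.8 55; 0.03 0 0 -4.81 -1.14 1.6 50; 0.03 0 0 -4.81 -1.14 2.4 50; 0.03 0 0 -4.81 -1.14 2.4 50; 0.03 0 0 -4.81 -1.14 2.4 50"

```text
clock: 10.95
position: [0.4772, -0.0633, 0.132]
ee_rot: [180.0, -0.0, 48.3]
force: [0.1, 0.5, 0.2]
opening: 0.0502
```

Run:
```python
from h import *
from bench import r
st=r.state();print(st["position"],st["ee_rot"],st["force"],st["opening"])
print(row(st,[.4768,-.0632,.079],[180,0,48.3]))
for n in("scene",):
    f=r.grab_frame(n); np.savez(f"pics/{n}6.npz",**f)
    u,v=np.round(proj(f,(.5,-.06,.12))).astype(int); print(u,v)
    c=f["frame"][max(v-50,0):v+50,max(0,u-65):u+65,::-1]
    cv2.imwrite(f"pics/{n}6.png",cv2.resize(c,None,fx=6,fy=6,interpolation=cv2.INTER_CUBIC))
```

```text
[ 0.4771798  -0.06331961  0.13202187] [ 1.79969445e+02 -1.15416764e-02  4.83166527e+01] [0.05864445 0.50501612 0.17440714] 0.0502367682428954
0.004 -0.001 0.002 -0.003 -0.008 1.060
267 172
```

View pics/scene6.png

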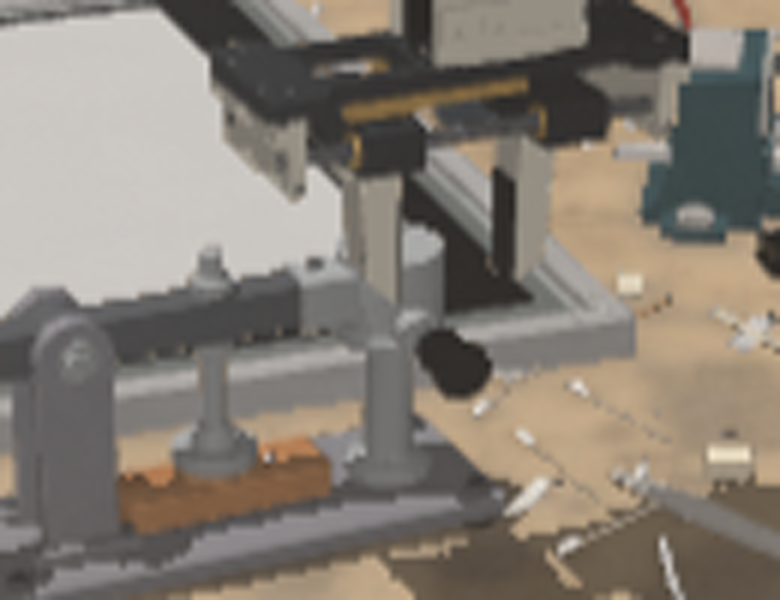

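Request:
jog_arm --rows "0 0 0 0 0 0.4 50; 0 0 0 0 0 0.8 50; 0 0 0 0 0 1.06 50; 0 0 0 0 0 1.08 50; 0 0 0 0 0 1.08 50; 0 0 0 0 0 1.08 12; 0 0 0 0 0 1.08 12; 0 0 0 0 0 1.08 12; 0 0 0 0 0 1.08 12; 0 0 0 0 0 1.08 12; 0 0 0 0 0 1.08 12"

```text
clock: 12.38
position: [0.4775, -0.0637, 0.0786]
ee_rot: [179.9, -0.0, 48.3]
force: [-2.4, -3.1, 3.3]
opening: 0.0214
```

Run:
```python
from h import *
from bench import r
st=r.state();print(st["position"],st["ee_rot"],st["force"],st["wrist_torque"],st["opening"])
for n in("scene",):
    f=r.grab_frame(n); np.savez(f"pics/{n}7.npz",**f)
    u,v=np.round(proj(f,(.5,-.06,.12))).astype(int); print(u,v)
    c=f["frame"][max(v-50,0):v+50,max(0,u-65):u+65,::-1]
    cv2.imwrite(f"pics/{n}7.png",cv2.resize(c,None,fx=6,fy=6,interpolation=cv2.INTER_CUBIC))
```

```text
[ 0.47754648 -0.06371086  0.07864971] [ 1.79889427e+02 -2.22941338e-02  4.83214108e+01] [-2.39877285 -3.1097484   3.28842447] [-0.57150711  0.45808407  0.01731198] 0.021354240622378354
267 172
```

View pics/scene7.png

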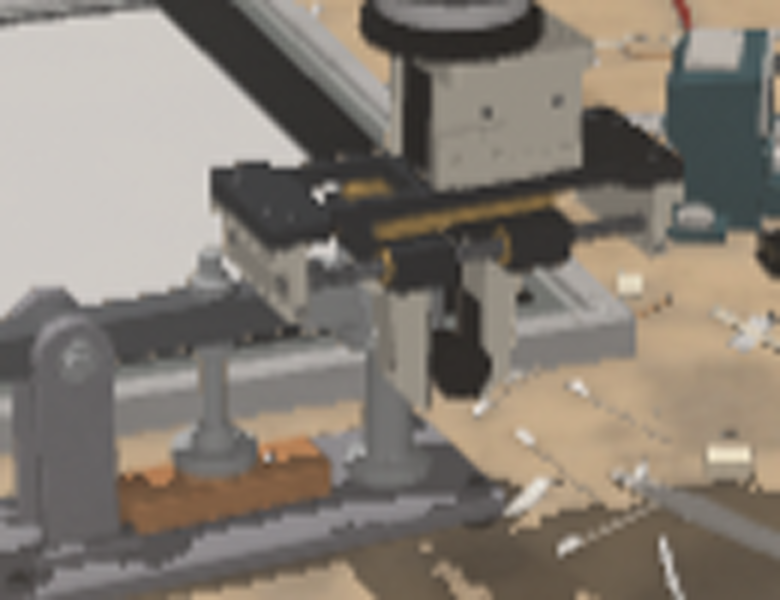

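Request:
jog_arm --rows "0 0 0 0 -0.08 0 12; 0 0 0 0 -0.16 0 12; 0 0 0 0 -0.22 0 12; 0 0 0 0 -0.25 0 12; 0 0 0 0 -0.25 0 12; 0 0 0 0 -0.25 0 12"

```text
clock: 13.18
position: [0.4697, -0.0568, 0.0788]
ee_rot: [179.7, -0.0, 48.3]
force: [1.9, -9.4, -1.7]
opening: 0.0213
```

Run:
```python
from h import *
from bench import r
st=r.state();print(st["position"],st["ee_rot"],st["force"],st["wrist_torque"],st["opening"])
p0=np.array([.47755,-.06371,.07865]); px=np.array([.7466,-.6652,0]); print("pull",(st["position"]-p0)@-px, "F along pull",st["force"]@-px)
for n in("scene",):
    f=r.grab_frame(n); np.savez(f"pics/{n}8.npz",**f)
    u,v=np.round(proj(f,(.5,-.06,.12))).astype(int); print(u,v)
    c=f["frame"][max(v-50,0):v+50,max(0,u-65):u+65,::-1]
    cv2.imwrite(f"pics/{n}8.png",cv2.resize(c,None,fx=6,fy=6,interpolation=cv2.INTER_CUBIC))
# arc
yx=np.array([.6652,.7466,0])
for th in(.1,.2,.3,.4,.46,.48):
    d=155*np.cos(th)+12*np.sin(th)-155; h=-12*np.cos(th)+155*np.sin(th)+12
    print(th,"back mm",-d,"up",h,"units dx %.3f dz %.3f"%(-d/50,-h/50))
```

```text
[ 0.46969129 -0.05675602  0.07880937] [ 1.79660494e+02 -4.68721606e-02  4.83326388e+01] [ 1.93871181 -9.43673161 -1.65447907] [-1.40552393 -0.3010707  -0.00820773] 0.02131024609849339
pull 0.010493099564897041 F along pull -7.724756109382374
267 172
0.1 back mm -0.42364661785595104 up 15.534129596922053 units dx -0.008 dz -0.311
0.2 back mm 0.7056484650668153 up 31.03294733913959 units dx 0.014 dz -0.621
0.3 back mm 3.376601705594993 up 46.34159416300036 units dx 0.068 dz -0.927
0.4 back mm 7.562525821849022 up 61.307111129806216 units dx 0.151 dz -1.226
0.46 back mm 10.784485599957378 up 70.05932660934927 units dx 0.216 dz -1.401
0.48 back mm 11.974436862713162 up 72.93183313557844 units dx 0.239 dz -1.459
```

View pics/scene8.png

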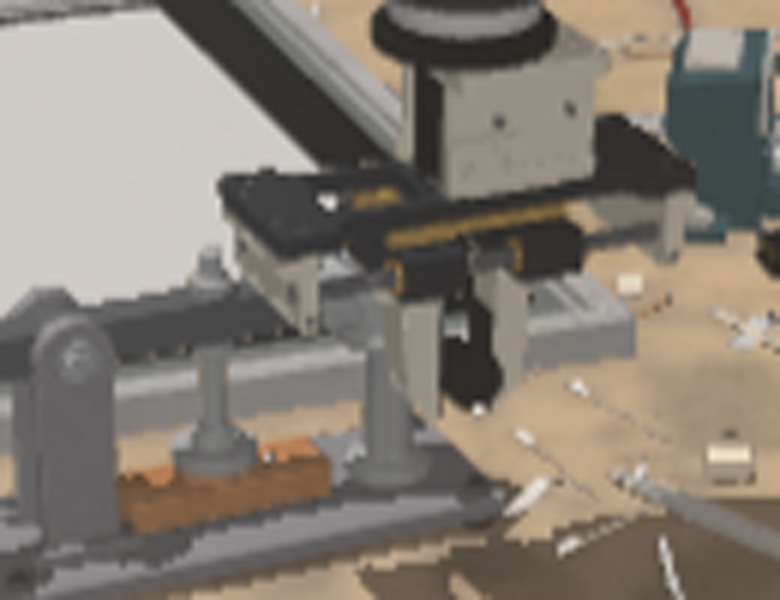

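Request:
jog_arm --rows "0 0 0 -0.02 -0.05 0 12; 0 0 0 -0.02 -0.05 -0.15 12; 0 0 0 -0.02 -0.05 -0.31 12; 0 0 0 -0.01 -0.05 -0.47 12; 0 0 0 0.0 -0.05 -0.63 12; 0 0 0 0.0 -0.05 -0.63 12"

```text
clock: 13.98
position: [0.4699, -0.0561, 0.111]
ee_rot: [179.4, -0.1, 48.3]
force: [4.0, -5.8, -3.8]
opening: 0.0211
```

Run:
```python
from h import *
from bench import r
st=r.state();print(st["position"],st["ee_rot"],st["force"],st["wrist_torque"],st["opening"])
p0=np.array([.47755,-.06371,.07865]); px=np.array([.7466,-.6652,0]); print("pull",(st["position"]-p0)@-px, "F along pull",st["force"]@-px,"F along yx",st["force"]@[.6652,.7466,0],"dyx",(st["position"]-p0)@[.6652,.7466,0])
for n in("scene",):
    f=r.grab_frame(n); np.savez(f"pics/{n}9.npz",**f)
    u,v=np.round(proj(f,(.5,-.06,.12))).astype(int); print(u,v)
    c=f["frame"][max(v-50,0):v+50,max(0,u-65):u+65,::-1]
    cv2.imwrite(f"pics/{n}9.png",cv2.resize(c,None,fx=6,fy=6,interpolation=cv2.INTER_CUBIC))
```

```text
[ 0.46990386 -0.05611141  0.11100681] [ 1.79353775e+02 -1.42801153e-01  4.83423995e+01] [ 3.96498696 -5.82511705 -3.75663914] [-1.03441239 -0.61294729  0.07561623] 0.021074662350699394
pull 0.010763186378408923 F along pull -6.835127127838742 F along yx -1.7115230640039745 dyx 0.0005868948452672246
267 172
```

View pics/scene9.png

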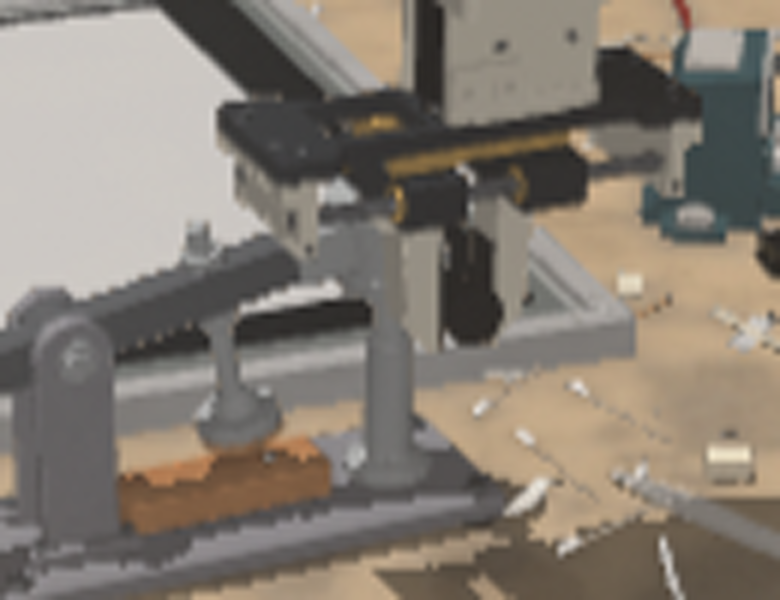

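Request:
jog_arm --rows "0.03 0 0 0.02 -0.05 -0.15 12; 0.05 0 0 0.05 -0.05 -0.3 12; 0.05 0 0 0.09 -0.05 -0.45 12; 0.05 0 0 0.13 -0.05 -0.6 12; 0.05 0 0 0.17 -0.05 -0.72 12; 0.05 0 0 0.2 -0.05 -0.8 12; 0.05 0 0 0.21 -0.05 -0.82 12; 0.05 0 0 0.21 -0.05 -0.82 12; 0.05 0 0 0.21 -0.05 -0.82 12; 0.05 0 0 0.21 -0.05 -0.82 12; 0.05 0 0 0.21 -0.05 -0.82 12; 0.05 0 0 0.21 -0.05 -0.82 12"

```text
clock: 15.52
position: [0.4755, -0.048, 0.1518]
ee_rot: [179.6, -0.1, 48.4]
force: [2.4, -10.2, -1.8]
opening: 0.0211
```

Run:
```python
from h import *
from bench import r
st=r.state();print(st["position"],st["ee_rot"],st["force"],st["qvel"],st["opening"])
p0=np.array([.47755,-.06371,.07865]); px=np.array([.7466,-.6652,0]); print("pull",(st["position"]-p0)@-px, "F along pull",st["force"]@-px,"F along yx",st["force"]@[.6652,.7466,0],"dyx",(st["position"]-p0)@[.6652,.7466,0])
for n in("scene","top"):
    f=r.grab_frame(n); np.savez(f"pics/{n}10.npz",**f)
    u,v=np.round(proj(f,(.56,.0,.12))).astype(int); print(u,v)
    c=f["frame"][max(v-75,0):v+75,max(0,u-100):u+100,::-1]
    cv2.imwrite(f"pics/{n}10.png",cv2.resize(c,None,fx=4,fy=4,interpolation=cv2.INTER_CUBIC))
print(r.state()["position"])
```

```text
[ 0.47551242 -0.04804822  0.15180187] [ 1.79558953e+02 -8.05201726e-02  4.83607376e+01] [  2.434015   -10.20403447  -1.80608229] [-0.01734134  0.06431493 -0.07333338  0.00809411 -0.05559031  0.04184993] 0.021101802650654186
pull 0.011939470605637095 F along pull -8.604959330655644 F along yx -5.999225353695459 dyx 0.010337689180343597
235 177
224 172
[ 0.4755106  -0.04805555  0.15179882]
```

View pics/scene10.png

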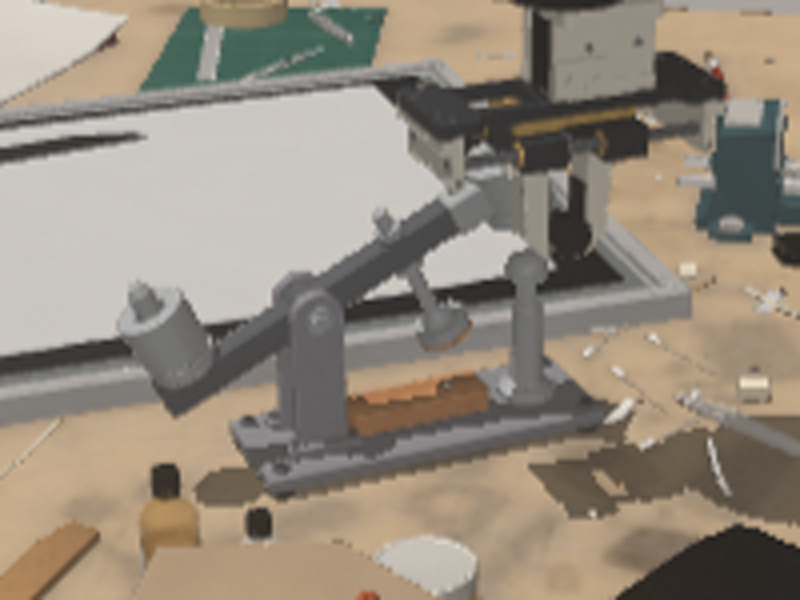

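View pics/top10.png

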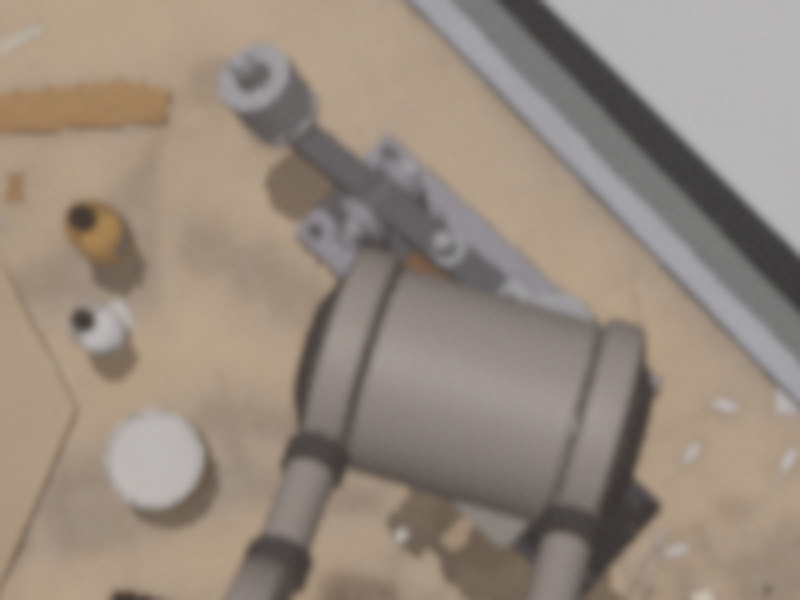

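Run:
```python
from bench import r
print(r.close_job()); s=r.state(); print(s["clock"],s["position"],s["force"],s["opening"])
```

```text
the job is handed in; nothing more can be done
None
the job is handed in; nothing more can be done
```

I finished the task and handed the job in at about 15.6 s of the 61 s allowed; the hand-in reports no verdict.

- **Counterweight:** I threaded the ring over the tail spindle and released it. Its top then read about 171 mm above the bench, which matches sitting right down on the seat. The last pictures show it still seated on the raised arm.
- **Latch:** I gripped the knob inside its end flange. It came out about 10.5 mm before the lift and about 12 mm by the end. The side force of 7–9 N fits the spring.
- **Arm:** It is held up by the knob. The gripper rose 73 mm from the latched position, which is about 0.48 rad. The gripper is closed on the knob at 21 mm, and its position did not change over the last 0.1 s.
- **Surroundings:** In the last pictures the wooden bar, tin and bottles looked undisturbed. I judged this by eye and did not measure their final positions.

**Disagreements and limits:**
- The two cameras disagreed by about 2 to 8 mm. Where the gripper released the ring fell between the two spindle readings, and I worked out the knob position from that.
- A sideways force of about 6 N remained at the knob at the end.
- The nose cup ended close to the gripper body, and I could not check from the views whether they touch.

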